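# Index the badge-sewing pallets one place round the U-track

### The arm

A 7-joint arm with a two-finger parallel gripper is mounted at the origin on a cart in front of the work surface, level with it; the furniture and walls round the work are solid. World frame = base frame: x ahead of the robot, y to its left, z up, the work surface at z = 0. Lengths are in mm, angles in rad, forces in N, time in s.
With the tool pointing down it reaches from about 400 to 875 mm from the base axis. Payload 4.4 kg.
Tool frame: the origin (TCP) lies midway between the tips of the shut fingers; the grasp point (between the pads) lies 19 mm behind it; z points along the fingers, y is the line along which they close (so a half turn about z gives the same grasp; the last joint's range is limited). The gripper opens to 85 mm and grips with 20 to 120 N. Pads are 22 mm wide; open, the fingers measure 114 mm over their backs; the gripper's body (76 mm by 85 mm) begins 54 mm behind the grasp point. The pads swing forward as they close: fully open they stand 13 mm farther back than shut.
Start: joints at [-1.248, 0.628, 0.038, 1.517, -0.027, 0.996, -0.02], TCP at [246.379, 601.511, 231.313] pointing down, gripper open.
Joint ranges: [-3.06, 3.06], [-0.37, 2.12], [-1.25, 1.32], [0.18, 2.47], [-1.1, 4.24], [0.23, 1.98], [-2.94, 2.94]. Speed limits (rad/s): [2.57, 2.57, 3.14, 3.14, 3.14, 3.14, 3.14].

### API

Orientations are given as [roll, pitch, yaw] about the fixed x, y, z axes, in that order (R = Rz(yaw) Ry(pitch) Rx(roll)).
In Python, from cell import monitor, cams, ctrl gives the robot as it stands.
- The arm moves only by the tool drive_tool, never from a script. Its argument "motion" is a list of rows, each an object with "fingers": the opening, from 0 (shut) to 1 (fully open); "linear": the shift along the tool's x, y, z in m, a list of three; "twist": the turn about the tool's z in rad. In form: [{"fingers": fingers, "linear": [x, y, z], "twist": twist}, ...]. A call has 1 to 5 rows; each row shifts and turns the commanded pose from where the row before left it, along the tool's axes as they then stand; what a row does not reach is not made up. A row lasts 1/12 s, in which the tool goes at most 41.7 mm and 7.16 degrees, less where a joint would pass 70% of its speed; a pose out of reach is approached as far as the arm can. A call with a gripper value outside its range is refused whole. The fingers move at their own pace and stop on an object; the grip force is fixed at half the most. Time passes only in rows, so rows that do not move let the fingers close. It gives the time, the measured TCP pose, the force, the opening and the grip force at its end, in the units of the state.
- monitor.read_state(): the state, without advancing time (a new reading comes with each control period).
- cams.get_image(name): name is "side" or "top"; returns a dict with "color" (384x512x3 uint8, blue, green, red), "K" (3x3 intrinsics, pixels), "k1" (the pictures are not rectified: a ray, as slopes to the right and down, at radius r is drawn at 1 + k1 r^2 times it, then the intrinsics apply), "R" (3x3) and "t" (3): a world point X has camera coordinates R X + t. Camera axes: x right, y down, z forward; pixel columns grow to the right and rows downward; lengths in mm; the calibration is good to about 2 mm. A picture is of the moment at which its call begins. There is no depth.
- ctrl.finish_job(): hands the job in; it is judged then, once.
The state is a dict: "clock": time; "qpos": joint angles; "qd": joint speeds; "tau": joint torques, N m; "eef_pos": TCP position; "tool_rot": TCP orientation; "force": force on the tool from outside, world axes, zero at the start; "torque": the same for the moment, N m; "width": finger opening in mm; "gripper_force": force on a finger pad.
Only numpy, scipy, OpenCV 4.12 (cv2) and the standard library are available. Lean on these libraries where they do the work, as an engineer would, in place of code of your own. Each camera call takes 0.05 s, during which the arm holds its last target. There are 200 camera calls.

### The job

Move the three badge pallets in the U-shaped pallet track on by one place, sliding them one at a time by their grip posts without lifting or ramming them: first the finished pallet from the sewing place (back left) to the right until it is fully in the take-off bay (back right); next the pallet waiting at the front left straight back into the sewing place until it is pressed firmly but gently home against the stop screw, with the seat switch fully in; then the last pallet from the front right to the left, right up to the left rail. The stop screw is set anew for every job and its depth is not measured, so feel for it; let go of the pallets and leave the things round the track where they are.

Things in the scene. Friction and masses are not known exactly. Their poses are not given: they have to be found in the camera images.
- track: U-shaped pallet track, fixed: base plate 203 (x) x 172.5 (y) x 8 mm with steel rails. Origin: on the table, 97.5 mm behind the plate's front edge, midway across; x to its back, y to its left, turned at most 0.25 rad. Pallets run at z = 8 mm. Channel: front right, front left, back left, back right. Front lane: x -85.5 (front rail) to -13 mm (divider), open to the right.
- rails: rails and stop screw, rigid with the track (same frame). Tops 20 mm above the table; strips (tops 23 mm) on the left and front rail overhang 5 mm, 2 mm above the pallets. Back lane: x -3 (divider) to 93.5 mm (back rail). Left rail's face: y 74.25; take-off bay's end rail: y -74.25. Pressed firmly = over 5 N for 0.2 s; ramming = over 20 N between a pallet and rails or stop, or between two pallets.
- divider_nose (a point): tip of the divider's rounded end, at track x -8, y 1.75 mm, 20 mm above the table. The divider is a rail 10 mm wide that runs from here to the right between the front and the back lane; left of the nose the lanes are joined.
- sewing_place (a point): middle of the sewing place (back left) on the base plate, track (47.5, 38) mm. The finished pallet starts with its centre about (34, 38), 2 mm clear of the divider. The 10 mm thick stop screw stands 3 to 19 mm out of the back rail at y 38, 13 mm above the table, differently every time; a pallet touching it has its centre at x 39.5 to 55.5 mm.
- take_off_bay (a point): middle of the take-off bay (back right) on the base plate, track (41, -38) mm; empty at the start, 96 mm deep in x. A pallet touching the bay's end rail has its centre at y -39.25; it is fully in when its centre is beyond y -35.5 mm.
- waiting_place (a point): middle of the waiting place (front left) on the base plate, track (-49.25, 38) mm; a pallet touching the left rail has its centre at y 39.25, and up to the rail means beyond y 36.5 mm.
- loading_place (a point): middle of the loading place (front right) on the base plate, track (-49.25, -37) mm, where the last pallet starts; 1.2 mm play to the front rail and to the divider.
- seat_switch (a joint): travel of the seat switch's spring plunger in the nose of the stop screw, in m: 0 = out, 5 mm proud of the nose; 0.005 = flush, when a pallet touches the nose. Spring under 0.5 N: it does not push a pallet back. Fully in means above 0.0038.
- pallet_round: pallet with a flat grey round badge under two steel clamp strips; any pallet may start in any filled place. White plate 70 x 70 x 10 mm, corner radius 5, about 0.35 kg, slides under 2 N. Origin: centre of its underside, axes as the track. Round black grip post, 16 mm in diameter (22 mm in the lowest 3 mm), at x -20, y 0, from 10 to 44 mm above the origin; grip it at any yaw.
- pallet_square: pallet with a flat grey square badge under two steel clamp strips; any pallet may start in any filled place. White plate 70 x 70 x 10 mm, corner radius 5, about 0.35 kg, slides under 2 N. Origin: centre of its underside, axes as the track. Round black grip post, 16 mm in diameter (22 mm in the lowest 3 mm), at x -20, y 0, from 10 to 44 mm above the origin; grip it at any yaw.
- pallet_cross: pallet with a flat grey cross-shaped badge under two steel clamp strips; any pallet may start in any filled place. White plate 70 x 70 x 10 mm, corner radius 5, about 0.35 kg, slides under 2 N. Origin: centre of its underside, axes as the track. Round black grip post, 16 mm in diameter (22 mm in the lowest 3 mm), at x -20, y 0, from 10 to 44 mm above the origin; grip it at any yaw.
- bobbin_2: a steel bobbin wound with dark thread, 21 mm across, 10 mm high; a bystander, origin at the centre of its underside
- bobbin_case: a steel bobbin case, 26 x 33 x 12 mm, open side up; a bystander, origin at the centre of its underside
- thread_snips: black spring thread snips, 20 x 113 x 6 mm, lying flat; a bystander, origin at the centre of its underside
- presser_foot_1: a steel presser foot, 28 x 38 x 11 mm; a bystander, origin at the centre of its underside
- tailor_chalk_1: a white triangle of tailor chalk, 37 x 40 x 7 mm; a bystander, origin at the centre of its underside
- screwdriver_yellow: a screwdriver with a yellow handle, 20 x 120 x 21 mm; a bystander, origin at the centre of its underside
- spool_1: a thread spool standing upright, 35 mm across, 55 mm high; a bystander, origin at the centre of its underside
- spool_2: a thread spool standing upright, 35 mm across, 55 mm high; a bystander, origin at the centre of its underside

How it is judged (in metres and radians):
On the way, in this order (a step that is already met when the one before it is completed fails the run):
1. the finished pallet is fully in the take-off bay (((x of pallet_round in the frame of track above 0 m and y of pallet_round in the frame of track below -0.0355 m) or (x of pallet_square in the frame of track above 0 m and y of pallet_square in the frame of track below -0.0355 m) or (x of pallet_cross in the frame of track above 0 m and y of pallet_cross in the frame of track below -0.0355 m))), for 0.1 s.
2. the waiting pallet is pressed home on the stop screw with more than 5 N, seat switch fully in (value of joint seat_switch above 0.0038 m and (((x of pallet_round in the frame of track above 0.037 m and y of pallet_round in the frame of track above 0.034 m) and contact force between pallet_round and rails above 5 N) or ((x of pallet_square in the frame of track above 0.037 m and y of pallet_square in the frame of track above 0.034 m) and contact force between pallet_square and rails above 5 N) or ((x of pallet_cross in the frame of track above 0.037 m and y of pallet_cross in the frame of track above 0.034 m) and contact force between pallet_cross and rails above 5 N))), for 0.2 s.
3. the last pallet is in the waiting place, up to the left rail (((x of pallet_round in the frame of track below -0.045 m and y of pallet_round in the frame of track above 0.0365 m) or (x of pallet_square in the frame of track below -0.045 m and y of pallet_square in the frame of track above 0.0365 m) or (x of pallet_cross in the frame of track below -0.045 m and y of pallet_cross in the frame of track above 0.0365 m))), for 0.1 s.
At the end, for the whole second after the job is handed in: one pallet lies fully in the take-off bay (centre beyond y = -35.5 mm in the track), one in the sewing place home on the stop screw (seat switch above 3.8 of 5 mm), one in the waiting place within about 3 mm of the left rail (centre y over 36.5 mm, x under -45 mm), all at rest (((x of pallet_round in the frame of track above 0 m and y of pallet_round in the frame of track below -0.0355 m) or (x of pallet_square in the frame of track above 0 m and y of pallet_square in the frame of track below -0.0355 m) or (x of pallet_cross in the frame of track above 0 m and y of pallet_cross in the frame of track below -0.0355 m)) and value of joint seat_switch above 0.0038 m and ((x of pallet_round in the frame of track above 0.037 m and y of pallet_round in the frame of track above 0.034 m) or (x of pallet_square in the frame of track above 0.037 m and y of pallet_square in the frame of track above 0.034 m) or (x of pallet_cross in the frame of track above 0.037 m and y of pallet_cross in the frame of track above 0.034 m)) and ((x of pallet_round in the frame of track below -0.045 m and y of pallet_round in the frame of track above 0.0365 m) or (x of pallet_square in the frame of track below -0.045 m and y of pallet_square in the frame of track above 0.0365 m) or (x of pallet_cross in the frame of track below -0.045 m and y of pallet_cross in the frame of track above 0.0365 m)) and linear speed of each of pallet_round, pallet_square, pallet_cross below 0.01 m/s); the robot touches nothing.
It fails at once if a pallet is lifted more than 6 mm off the base plate (z of any of pallet_round, pallet_square, pallet_cross in the frame of track above 0.014 m).
It fails at once if a pallet is rammed: more than 20 N between a pallet and the rails, or between two pallets (contact force between any of pallet_round, pallet_square, pallet_cross and rails above 20 N or contact force between pallet_round and pallet_square above 20 N or contact force between any of pallet_round, pallet_square and pallet_cross above 20 N).
It fails at once if a thing beside the track is moved more than 20 mm (distance of any of bobbin_2, bobbin_case, thread_snips, presser_foot_1, tailor_chalk_1, screwdriver_yellow, spool_1, spool_2 from where it was at the start of the episode above 0.02 m).
It also fails if it takes over 64 s, if anything falls off the work surface, if the arm or the gripper's body presses on something with over 40 N, if the wrist force passes 120 N, or if a joint passes its speed limit or range.

## Working session

There is one attempt and no reset: what is moved stays moved. The work goes in short steps, Python scripts to look and compute and a tool call to move; the robot and the scene stay as the last step left them, time stands still between calls to the robot, and variables do not carry over. Pictures are saved under pics/ and viewed, at most 10 in all, crops included, and the job is handed in when it is done.

Besides the shell and the picture viewer there is one more tool, called after "Call:" by a JSON object that holds its "op" and its "data". drive_tool: Moves the arm, as the interface text tells. Its arguments: {"type":"object","properties":{"motion":{"type":"array"}},"required":["motion"]}

```bash
mkdir -p pics; cat > h.py <<'E'
import numpy as np, cv2
from cell import monitor, cams, ctrl
def snap(name,fn):
    d=cams.get_image(name); cv2.imwrite('pics/'+fn,d['color']); return {k:np.array(d[k],float) for k in('K','k1','R','t')}|{'color':d['color']}
def dist(d): return np.array([float(d['k1']),0,0,0])
def pix2w(d,px,z):
    u=cv2.undistortPoints(np.array(px,float).reshape(-1,1,2),d['K'],dist(d)).reshape(-1,2)
    c=-d['R'].T@d['t']; r=np.c_[u,np.ones(len(u))]@d['R']
    return c+r*((np.array(z)-c[2])/r[:,2])[:,None]
def w2pix(d,X):
    return cv2.projectPoints(np.array(X,float).reshape(-1,3),cv2.Rodrigues(d['R'])[0],d['t'],d['K'],dist(d))[0].reshape(-1,2)
E
python3 - <<'E'
from h import *
import pickle
for n in('top','side'):
    d=snap(n,n+'0.png'); pickle.dump(d,open(n+'.pkl','wb')); print(n,d['K'].tolist(),-d['R'].T@d['t'],d['k1'])
print(monitor.read_state())
E
```

```text
top [[397.6619556558718, 0.0, 254.65454309152355], [0.0, 397.6619556558718, 185.59031399847242], [0.0, 0.0, 1.0]] [ 393.14303034 -336.32704349  886.97490914] -0.09961056981490204
side [[462.9011131847725, 0.0, 250.73769518339992], [0.0, 462.9011131847725, 197.4078225674613], [0.0, 0.0, 1.0]] [  501.7952578  -1083.2016722    588.43539045] -0.10081480701561418
{'clock': 0.1, 'qpos': array([-1.24780022,  0.62926802,  0.03841487,  1.51825603, -0.02697089,
        0.9963086 , -0.02002841]), 'qd': array([-0.00212677, -0.00111146,  0.00159735, -0.00112487,  0.00015259,
       -0.00037983, -0.00023844]), 'tau': array([ 1.84401782e-03, -5.64534831e+01,  1.23012152e+00, -1.93974119e+01,
        1.12531459e-02,  5.40285211e-03, -8.57212882e-06]), 'eef_pos': array([246.15007888, 600.98620788, 230.47501518]), 'tool_rot': array([-3.13987001e+00,  2.48851549e-05,  2.75280843e+00]), 'force': array([1.29868009, 0.77247798, 0.23538327]), 'torque': array([ 0.01160445, -0.0136171 , -0.0127934 ]), 'gripper_force': 0.0, 'width': 85.3001296973926}
```

View pics/top0.png

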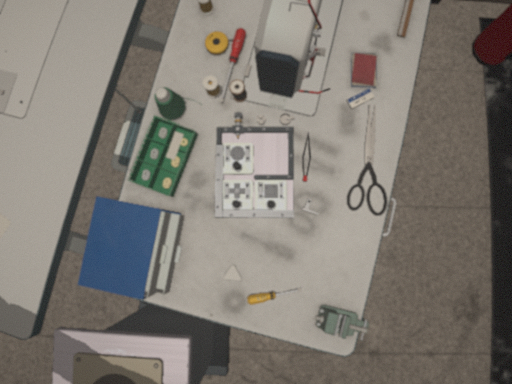

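View pics/side0.png

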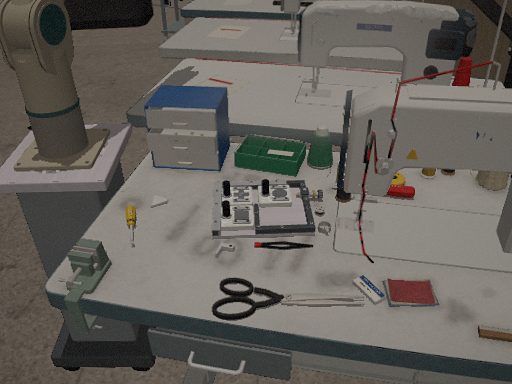

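The top picture shows the track around (255,172): the finished pallet (round) at (238,155), the waiting one (cross) at (237,192) and the last (square) at (271,192). The sewing machine head stands behind the track at about (280,60). I'll enlarge the track in both views.

```bash
python3 - <<'E'
from h import *
import pickle
a=cv2.imread('pics/top0.png')[110:230,200:320]; cv2.imwrite('pics/topc.png',cv2.resize(a,None,fx=5,fy=5,interpolation=cv2.INTER_CUBIC))
a=cv2.imread('pics/side0.png')[170:245,205:330]; cv2.imwrite('pics/sidec.png',cv2.resize(a,None,fx=6,fy=6,interpolation=cv2.INTER_CUBIC))
d=pickle.load(open('top.pkl','rb'))
print(pix2w(d,[(216,127),(294,127),(296,217),(215,217)],8))
E
```

```text
[[ 624.01941475 -203.72701806    8.        ]
 [ 627.28562559 -381.04553935    8.        ]
 [ 424.48228004 -389.06871844    8.        ]
 [ 419.42786019 -209.96323064    8.        ]]
```

View pics/topc.png

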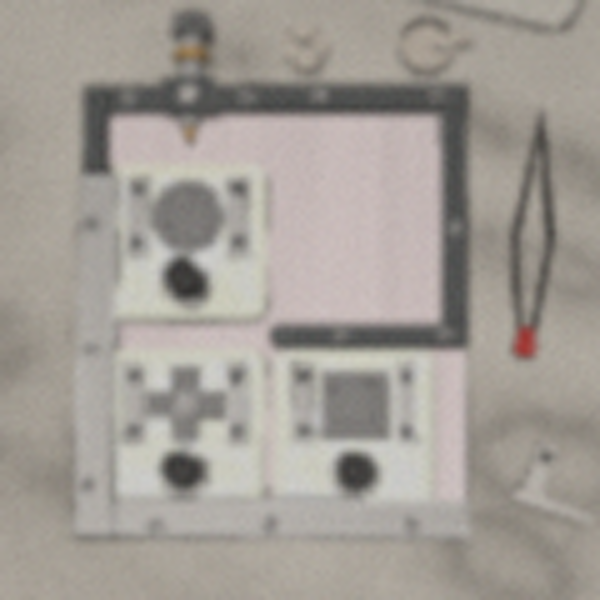

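View pics/sidec.png

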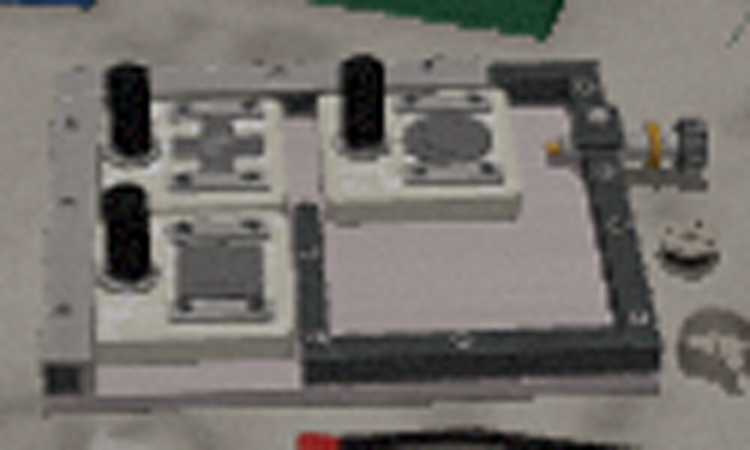

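The crops show all the track corners clearly. In the top crop the back-left rail corner is at (85,85), the divider nose at (270,337), and the stop screw is far out at y≈190. The three black posts are visible as well. Next I'll fit the track pose.

```bash
cat > fit.py <<'E'
from h import *
import pickle
from scipy.optimize import least_squares
T=pickle.load(open('top.pkl','rb')); S=pickle.load(open('side.pkl','rb'))
f=lambda c,s,o: np.array(o)+(np.array(c,float)+.5)/s-.5
tp=f([(85,85),(468,87),(467,346),(108,115),(442,115),(442,325),(270,337),(76,536),(467,538)],5,(200,110))
tX=np.array([(105.5,86.25,20),(105.5,-86.25,20),(-13,-86.25,20),(93.5,74.25,20),(93.5,-74.25,20),(-3,-74.25,20),(-8,1.75,20),(-97.5,86.25,23),(-97.5,-86.25,23)])
sp=f([(303,362),(658,352),(598,62),(308,203)],6,(205,170))
sX=np.array([(-13,-86.25,20),(105.5,-86.25,20),(105.5,86.25,20),(-8,1.75,20)])
def W(p,X):
    c,s=np.cos(p[2]),np.sin(p[2]); return X@np.array([[c,s,0],[-s,c,0],[0,0,1]])+[p[0],p[1],0]
def fit(vs):
    r=lambda p: np.concatenate([(w2pix(d,W(p,X))-q).ravel() for d,q,X in vs])
    s=least_squares(r,[525,-296,0],loss='soft_l1'); return s.x,r(s.x).reshape(-1,2)
if __name__=='__main__':
    np.set_printoptions(precision=3,suppress=True)
    for vs in ([(T,tp,tX)],[(S,sp,sX)],[(T,tp,tX),(S,sp,sX)]):
        p,e=fit(vs); print(p); print(e.T)
    # posts: top of post z=52 and base z=18 in both views
    for nm,a,b in(('fin',(190,288),(363,65)),('wait',(184,470),(128,72)),('last',(356,472),(125,192))):
        pa=pix2w(T,[f(a,5,(200,110))],40)[0]; pb=pix2w(S,[f(b,6,(205,170))],52)[0]
        Ri=lambda w: W([0,0,-p[2]],(w-[p[0],p[1],0])[None])[0]
        print(nm,pa,Ri(pa),pb,Ri(pb))
    # cabinet height
    b=pix2w(S,[(221,167),(160,165)],0); print(b)
    for h in(100,130,160,190,220): print(h,w2pix(S,b+[0,0,h]).tolist(), w2pix(T,b+[0,0,h]).tolist())
E
python3 fit.py
```

```text
[ 517.727 -294.648    0.021]
[[-0.274  0.034  0.414  0.315 -0.136 -0.067 -0.248 -0.583  0.535]
 [ 0.16  -0.402  0.456 -0.663 -0.765  0.12  -0.147  0.407  0.628]]
[ 517.401 -296.002    0.016]
[[-0.581  0.918  0.221 -0.419]
 [ 0.021 -0.271  0.102  0.028]]
[ 517.638 -294.859    0.019]
[[-0.124  0.188  0.503  0.46   0.011  0.027 -0.158 -0.543  0.576 -0.323
   1.086  0.127 -0.319]
 [ 0.153 -0.314  0.547 -0.664 -0.684  0.204 -0.106  0.401  0.721 -0.342
  -0.757 -0.255 -0.285]]
fin [ 527.239 -259.35    40.   ] [10.284 35.318 40.   ] [ 530.931 -255.686   52.   ] [14.046 38.91  52.   ]
wait [ 448.43  -259.496   40.   ] [-68.513  36.691  40.   ] [ 447.534 -256.959   52.   ] [-69.36   39.245  52.   ]
last [ 449.55  -333.031   40.   ] [-68.811 -36.852  40.   ] [ 448.996 -330.245   52.   ] [-69.311 -34.056  52.   ]
[[ 427.969 -110.739    0.   ]
 [ 275.002  -94.323    0.   ]]
100 [[218.66783989130926, 130.3326727659129], [154.6511224495609, 128.85166284676023]] [[159.86087317799235, 209.65381298762904], [148.10605162214188, 286.23325231159504]]
130 [[217.92966958911921, 118.60708242907475], [152.96697480793532, 117.3099915873718]] [[155.5659471057662, 208.83439537114464], [143.3151087419032, 288.3629152419493]]
160 [[217.17314538340966, 106.52767351920107], [151.24553675433788, 105.42921524108687]] [[150.93134291136, 207.9489563032455], [138.14366671300263, 290.65930123598594]]
190 [[216.39800402211333, 94.08376665471162], [149.48666502049178, 93.19970664290503]] [[145.91559788347192, 206.98926886224447], [132.54542306261882, 293.14234444129954]]
220 [[215.60403513570458, 81.26483300274244], [147.69038105975685, 80.61205815120779]] [[140.47031509336136, 205.94569708656388], [126.46644010227718, 295.83519103333344]]
```

The track lies at about (517.6, -294.9) with yaw 0.019, and the two views agree to about 1 mm. The blue cabinet is about 190 mm high, so I'll fly at z≈310. Next I'll compute the transit rows.

```bash
python3 - <<'E'
from h import *
s=monitor.read_state(); yaw=2.7528; p=np.array([246.4,601.5,231.3])
wp=[np.array([520,150,310.]),np.array([531,-257,300.])]
pts=[]; a=p
for w,n in zip(wp,(14,11)):
    pts+=[a+(w-a)*k/n for k in range(1,n+1)]; a=w
c=p.copy()
for i,q in enumerate(pts):
    x=np.array([np.cos(yaw),np.sin(yaw)]); y=np.array([np.sin(yaw),-np.cos(yaw)])
    d=(q-c)[:2]; l=np.round([d@x/1e3,d@y/1e3,-(q-c)[2]/1e3],3)
    c=c+1e3*np.r_[l[0]*x+l[1]*y,-l[2]]; tw=0.11 if i<24 else .094
    yaw-=tw
    print(('' if i%5 else '\n')+'{"fingers":0.5,"linear":%s,"twist":%s},'%(l.tolist(),tw),end='')
print(c,yaw)
E
```

```text
{"fingers":0.5,"linear":[-0.03, -0.022, -0.006],"twist":0.11},{"fingers":0.5,"linear":[-0.033, -0.019, -0.005],"twist":0.11},{"fingers":0.5,"linear":[-0.034, -0.016, -0.006],"twist":0.11},{"fingers":0.5,"linear":[-0.036, -0.011, -0.005],"twist":0.11},{"fingers":0.5,"linear":[-0.037, -0.007, -0.006],"twist":0.11},
{"fingers":0.5,"linear":[-0.038, -0.004, -0.006],"twist":0.11},{"fingers":0.5,"linear":[-0.038, 0.001, -0.005],"twist":0.11},{"fingers":0.5,"linear":[-0.037, 0.005, -0.006],"twist":0.11},{"fingers":0.5,"linear":[-0.037, 0.009, -0.006],"twist":0.11},{"fingers":0.5,"linear":[-0.035, 0.013, -0.005],"twist":0.11},
{"fingers":0.5,"linear":[-0.034, 0.017, -0.006],"twist":0.11},{"fingers":0.5,"linear":[-0.031, 0.02, -0.005],"twist":0.11},{"fingers":0.5,"linear":[-0.03, 0.024, -0.006],"twist":0.11},{"fingers":0.5,"linear":[-0.026, 0.027, -0.006],"twist":0.11},{"fingers":0.5,"linear":[-0.034, 0.014, 0.001],"twist":0.11},
{"fingers":0.5,"linear":[-0.033, 0.018, 0.001],"twist":0.11},{"fingers":0.5,"linear":[-0.03, 0.021, 0.001],"twist":0.11},{"fingers":0.5,"linear":[-0.028, 0.024, 0.001],"twist":0.11},{"fingers":0.5,"linear":[-0.025, 0.027, 0.001],"twist":0.11},{"fingers":0.5,"linear":[-0.022, 0.03, 0.001],"twist":0.11},
{"fingers":0.5,"linear":[-0.019, 0.032, 0.001],"twist":0.11},{"fingers":0.5,"linear":[-0.015, 0.034, 0.001],"twist":0.11},{"fingers":0.5,"linear":[-0.011, 0.035, 0.0],"twist":0.11},{"fingers":0.5,"linear":[-0.007, 0.036, 0.001],"twist":0.11},{"fingers":0.5,"linear":[-0.003, 0.037, 0.001],"twist":0.094},[ 531.30927945 -256.58972842  300.3       ] 0.01880000000000011
```

Call:
{"op": "drive_tool", "data": {"motion": [{"fingers":0.5,"linear":[-0.03,-0.022,-0.006],"twist":0.11},{"fingers":0.5,"linear":[-0.033,-0.019,-0.005],"twist":0.11},{"fingers":0.5,"linear":[-0.034,-0.016,-0.006],"twist":0.11},{"fingers":0.5,"linear":[-0.036,-0.011,-0.005],"twist":0.11},{"fingers":0.5,"linear":[-0.037,-0.007,-0.006],"twist":0.11}]}}

```text
clock: 0.52
eef_pos: [344.5, 438.9, 259.1]
tool_rot: [-3.141, 0.0, 2.198]
force: [-0.1, 0.1, 0.4]
width: 42.7
gripper_force: 0.0
```

Call:
{"op": "drive_tool", "data": {"motion": [{"fingers":0.5,"linear":[-0.038,-0.004,-0.006],"twist":0.11},{"fingers":0.5,"linear":[-0.038,0.001,-0.005],"twist":0.11},{"fingers":0.5,"linear":[-0.037,0.005,-0.006],"twist":0.11},{"fingers":0.5,"linear":[-0.037,0.009,-0.006],"twist":0.11},{"fingers":0.5,"linear":[-0.035,0.013,-0.005],"twist":0.11}]}}

```text
clock: 0.93
eef_pos: [442.1, 277.0, 287.6]
tool_rot: [-3.141, -0.0, 1.647]
force: [0.6, 0.6, -0.5]
width: 42.5
gripper_force: 0.0
```

Call:
{"op": "drive_tool", "data": {"motion": [{"fingers":0.5,"linear":[-0.034,0.017,-0.006],"twist":0.11},{"fingers":0.5,"linear":[-0.031,0.02,-0.005],"twist":0.11},{"fingers":0.5,"linear":[-0.03,0.024,-0.006],"twist":0.11},{"fingers":0.5,"linear":[-0.026,0.027,-0.006],"twist":0.11},{"fingers":0.5,"linear":[-0.034,0.014,0.001],"twist":0.11}]}}

```text
clock: 1.35
eef_pos: [524.8, 112.2, 310.3]
tool_rot: [3.137, -0.002, 1.098]
force: [0.2, -0.3, -0.2]
width: 43.1
gripper_force: 0.0
```

Call:
{"op": "drive_tool", "data": {"motion": [{"fingers":0.5,"linear":[-0.033,0.018,0.001],"twist":0.11},{"fingers":0.5,"linear":[-0.03,0.021,0.001],"twist":0.11},{"fingers":0.5,"linear":[-0.028,0.024,0.001],"twist":0.11},{"fingers":0.5,"linear":[-0.025,0.027,0.001],"twist":0.11},{"fingers":0.5,"linear":[-0.022,0.03,0.001],"twist":0.11}]}}

```text
clock: 1.77
eef_pos: [525.8, -73.2, 304.1]
tool_rot: [-3.141, 0.0, 0.548]
force: [1.3, 0.2, 0.2]
width: 42.7
gripper_force: 0.0
```

Call:
{"op": "drive_tool", "data": {"motion": [{"fingers":0.5,"linear":[-0.019,0.032,0.001],"twist":0.11},{"fingers":0.5,"linear":[-0.015,0.034,0.001],"twist":0.11},{"fingers":0.5,"linear":[-0.011,0.035,0.0],"twist":0.11},{"fingers":0.5,"linear":[-0.007,0.036,0.001],"twist":0.11},{"fingers":0.5,"linear":[-0.003,0.037,0.001],"twist":0.094}]}}

```text
clock: 2.18
eef_pos: [531.0, -257.8, 299.9]
tool_rot: [-3.141, 0.001, 0.014]
force: [0.9, 0.6, 0.0]
width: 42.7
gripper_force: 0.0
```

```bash
python3 -c "
from h import *
s=monitor.read_state();print(s['clock'],s['qpos'],s['eef_pos'],s['tool_rot'])"
```

```text
2.1833 [-0.08976354  0.59148795  0.83123434  1.61408031 -0.46902725  1.14770897
 -0.70280439] [ 531.00217864 -257.84573696  299.89697301] [-3.14088128e+00  5.01256802e-04  1.39770783e-02]
```

Call:
{"op": "drive_tool", "data": {"motion": [{"fingers":0.5,"linear":[0,-0.001,0.04],"twist":-0.005},{"fingers":0.5,"linear":[0,0,0.04],"twist":0},{"fingers":0.5,"linear":[0,0,0.04],"twist":0},{"fingers":0.5,"linear":[0,0,0.04],"twist":0},{"fingers":0.5,"linear":[0,0,0.04],"twist":0}]}}

```text
clock: 2.6
eef_pos: [530.9, -255.2, 98.2]
tool_rot: [-3.141, 0.0, 0.024]
force: [0.4, -0.2, 1.0]
width: 42.8
gripper_force: 0.0
```

Call:
{"op": "drive_tool", "data": {"motion": [{"fingers":0.5,"linear":[0,0,0.03],"twist":0},{"fingers":0.5,"linear":[0,0,0.0],"twist":0}]}}

```text
clock: 2.77
eef_pos: [527.4, -252.6, 64.2]
tool_rot: [-3.136, 0.01, 0.024]
force: [-0.9, 1.2, 0.2]
width: 42.5
gripper_force: 0.0
```

```bash
python3 - <<'E'
from h import *
d=snap('side','s1.png'); a=cv2.resize(d['color'][120:245,205:330],None,fx=4,fy=4,interpolation=cv2.INTER_CUBIC)
d=snap('top','t1.png'); b=cv2.resize(d['color'][105:230,185:310],None,fx=4,fy=4,interpolation=cv2.INTER_CUBIC)
cv2.imwrite('pics/c1.png',cv2.resize(np.hstack([a,b]),(800,400)))
E
```

```text
(no output)
```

View pics/c1.png

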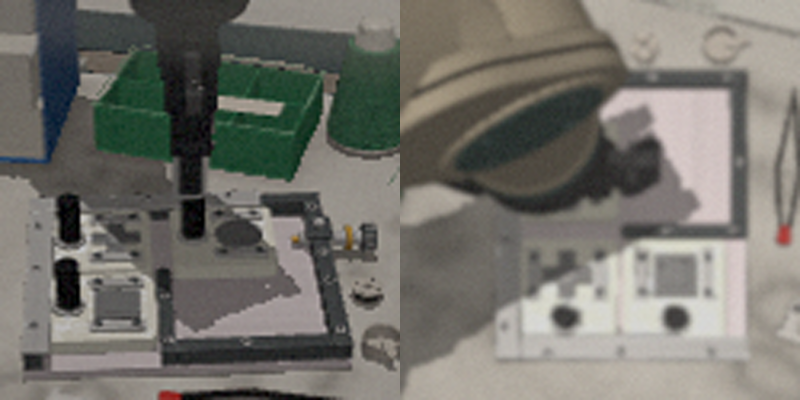

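The crop shows the fingers straddling the finished pallet's post from above, at about (190,165) in the side half, with nothing touched. The pose drifted slightly, so I'll re-read the state.

```bash
python3 -c "
from h import *
s=monitor.read_state();print(s['clock'],s['qpos'],s['qd'],s['eef_pos'],s['tool_rot'],s['force'])"
```

```text
2.8667 [ 0.03938925  0.84871672  0.60352212  1.82902442 -0.72226957  0.699291
 -0.48639278] [-0.01065978 -0.05092412  0.03784998 -0.03068389  0.00356682 -0.00083273
 -0.00101532] [ 530.69511512 -255.66494661   69.96400719] [-3.14106526e+00  1.87430772e-03  2.33485627e-02] [-0.01954885 -0.99149047  0.02310715]
```

Call:
{"op": "drive_tool", "data": {"motion": [{"fingers":0.5,"linear":[0,0.001,0.006],"twist":0.004},{"fingers":0.5,"linear":[0,0,0.012],"twist":0},{"fingers":0.5,"linear":[0,0,0.013],"twist":0},{"fingers":0.5,"linear":[0,0,0.008],"twist":0},{"fingers":0.5,"linear":[0,0,0.003],"twist":0}]}}

```text
clock: 3.28
eef_pos: [530.7, -255.8, 26.9]
tool_rot: [-3.14, 0.001, 0.02]
force: [0.1, -0.3, -0.0]
width: 42.9
gripper_force: 0.0
```

Call:
{"op": "drive_tool", "data": {"motion": [{"fingers":0.35,"linear":[0,0,0],"twist":0},{"fingers":0.2,"linear":[0,0,0],"twist":0},{"fingers":0.1,"linear":[0,0,0.0],"twist":0},{"fingers":0,"linear":[0,0,0.0],"twist":0},{"fingers":0,"linear":[0,0,0],"twist":0}]}}

```text
clock: 3.7
eef_pos: [531.3, -256.7, 28.5]
tool_rot: [3.141, -0.0, 0.02]
force: [-0.1, -0.6, 0.6]
width: 13.8
gripper_force: 58.7
```

Call:
{"op": "drive_tool", "data": {"motion": [{"fingers":0,"linear":[0,0,0],"twist":0},{"fingers":0,"linear":[0,0,0],"twist":0}]}}

```text
clock: 3.87
eef_pos: [531.3, -256.7, 28.6]
tool_rot: [3.141, -0.0, 0.02]
force: [-0.9, 0.7, 1.5]
width: 13.8
gripper_force: 58.8
```

Call:
{"op": "drive_tool", "data": {"motion": [{"fingers":0,"linear":[0.001,0,0],"twist":0},{"fingers":0,"linear":[0.001,0.001,0],"twist":0},{"fingers":0,"linear":[0,0.003,0],"twist":0},{"fingers":0,"linear":[0,0.005,0],"twist":0},{"fingers":0,"linear":[0,0.006,0],"twist":0}]}}

```text
clock: 4.28
eef_pos: [534.4, -271.2, 28.5]
tool_rot: [-3.141, -0.001, 0.021]
force: [-0.1, 2.5, 4.6]
width: 14.0
gripper_force: 59.2
```

Call:
{"op": "drive_tool", "data": {"motion": [{"fingers":0,"linear":[0,0.008,0],"twist":0},{"fingers":0,"linear":[0,0.008,0],"twist":0},{"fingers":0,"linear":[0,0.008,0],"twist":0},{"fingers":0,"linear":[0,0.008,0],"twist":0},{"fingers":0,"linear":[0,0.008,0],"twist":0}]}}

```text
clock: 4.7
eef_pos: [534.4, -312.8, 28.5]
tool_rot: [3.141, -0.0, 0.019]
force: [-0.2, 2.2, 5.6]
width: 13.7
gripper_force: 59.3
```

Call:
{"op": "drive_tool", "data": {"motion": [{"fingers":0,"linear":[0,0.006,0],"twist":0},{"fingers":0,"linear":[0,0.005,0],"twist":0},{"fingers":0,"linear":[0,0.004,0],"twist":0},{"fingers":0,"linear":[0,0.002,0],"twist":0},{"fingers":0,"linear":[0,0.001,0],"twist":0}]}}

```text
clock: 5.12
eef_pos: [534.6, -330.7, 28.5]
tool_rot: [3.141, -0.0, 0.019]
force: [-0.2, 3.6, 7.8]
width: 13.9
gripper_force: 59.5
```

Call:
{"op": "drive_tool", "data": {"motion": [{"fingers":0,"linear":[0,0,0],"twist":0},{"fingers":0,"linear":[0,0,0],"twist":0}]}}

```text
clock: 5.28
eef_pos: [534.6, -330.8, 28.5]
tool_rot: [3.14, -0.0, 0.019]
force: [-0.6, 1.1, 5.8]
width: 13.7
gripper_force: 59.3
```

```bash
python3 - <<'E'
from h import *
d=snap('side','s2.png'); a=cv2.resize(d['color'][120:245,205:330],None,fx=4.8,fy=4.8,interpolation=cv2.INTER_CUBIC)
cv2.imwrite('pics/c2.png',a)
E
```

```text
(no output)
```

View pics/c2.png

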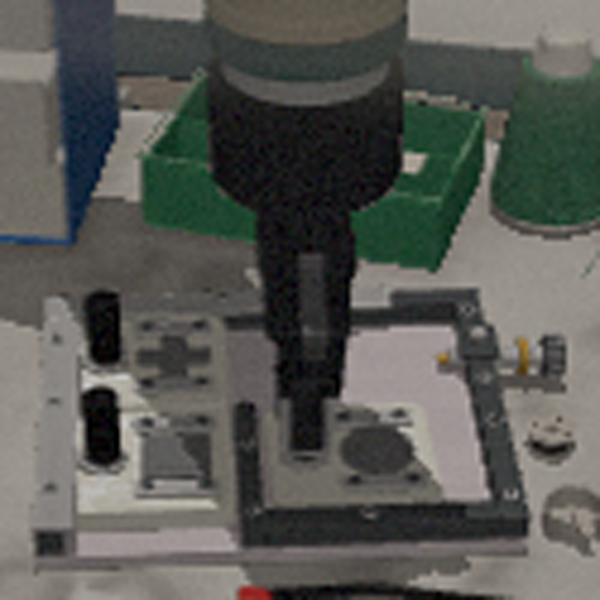

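The pallet came along cleanly (post at about (307,430)) and is almost at the end rail. I'll nudge it until I feel the rail.

Call:
{"op": "drive_tool", "data": {"motion": [{"fingers":0,"linear":[0,0.001,0],"twist":0},{"fingers":0,"linear":[0,0.0005,0],"twist":0},{"fingers":0,"linear":[0,0.0,0],"twist":0}]}}

```text
clock: 5.58
eef_pos: [534.7, -331.8, 28.5]
tool_rot: [3.141, -0.0, 0.019]
force: [-0.4, 2.7, 6.3]
width: 14.1
gripper_force: 59.5
```

Call:
{"op": "drive_tool", "data": {"motion": [{"fingers":0,"linear":[0,0.0005,0],"twist":0},{"fingers":0,"linear":[0,0.0005,0],"twist":0},{"fingers":0,"linear":[0,0.0,0],"twist":0}]}}

```text
clock: 5.83
eef_pos: [534.7, -331.8, 28.5]
tool_rot: [-3.14, -0.0, 0.02]
force: [-0.4, 4.5, 7.4]
width: 14.0
gripper_force: 59.6
```

Call:
{"op": "drive_tool", "data": {"motion": [{"fingers":0,"linear":[0,0.0005,0],"twist":0},{"fingers":0,"linear":[0,0.0005,0],"twist":0},{"fingers":0,"linear":[0,0.0,0],"twist":0}]}}

```text
clock: 6.08
eef_pos: [534.8, -331.9, 28.5]
tool_rot: [-3.139, 0.0, 0.02]
force: [-1.2, 6.9, 7.7]
width: 14.1
gripper_force: 59.8
```

Call:
{"op": "drive_tool", "data": {"motion": [{"fingers":0,"linear":[0,0.0005,0],"twist":0},{"fingers":0,"linear":[0,0.0005,0],"twist":0},{"fingers":0,"linear":[0,0.0,0],"twist":0}]}}

```text
clock: 6.33
eef_pos: [534.8, -331.9, 28.5]
tool_rot: [-3.137, 0.0, 0.02]
force: [-2.0, 7.1, 10.0]
width: 13.9
gripper_force: 60.0
```

Contact with the end rail was felt at TCP y=-331.9 at about 7 N. I'll relax the push, open the fingers and rise.

Call:
{"op": "drive_tool", "data": {"motion": [{"fingers":0,"linear":[0,-0.001,0],"twist":0},{"fingers":0,"linear":[0,-0.001,0],"twist":0},{"fingers":0.1,"linear":[0,0,0],"twist":0},{"fingers":0.3,"linear":[0,0,0],"twist":0},{"fingers":0.5,"linear":[0,0,0],"twist":0}]}}

```text
clock: 6.75
eef_pos: [534.3, -333.1, 27.9]
tool_rot: [3.14, 0.001, 0.019]
force: [0.1, -0.4, -0.3]
width: 36.6
gripper_force: 0.0
```

Call:
{"op": "drive_tool", "data": {"motion": [{"fingers":0.5,"linear":[0,0,-0.003],"twist":0},{"fingers":0.5,"linear":[0,0,-0.012],"twist":0},{"fingers":0.5,"linear":[0,0,-0.018],"twist":0},{"fingers":0.5,"linear":[0,0,-0.012],"twist":0},{"fingers":0.5,"linear":[0,0,-0.003],"twist":0}]}}

```text
clock: 7.17
eef_pos: [535.9, -333.7, 79.2]
tool_rot: [3.138, -0.003, 0.019]
force: [0.5, 0.2, 0.7]
width: 42.3
gripper_force: 0.0
```

Call:
{"op": "drive_tool", "data": {"motion": [{"fingers":0.5,"linear":[-0.01,-0.009,0],"twist":0},{"fingers":0.5,"linear":[-0.023,-0.021,0],"twist":0},{"fingers":0.5,"linear":[-0.026,-0.023,0],"twist":0},{"fingers":0.5,"linear":[-0.018,-0.016,0],"twist":0},{"fingers":0.5,"linear":[-0.009,-0.007,0],"twist":0}]}}

```text
clock: 7.58
eef_pos: [444.1, -254.6, 76.2]
tool_rot: [-3.138, 0.003, 0.02]
force: [-0.2, 0.7, -0.4]
width: 42.6
gripper_force: 0.0
```

```bash
python3 - <<'E'
from h import *
d=snap('side','s3.png'); a=cv2.resize(d['color'][120:245,205:330],None,fx=4,fy=4,interpolation=cv2.INTER_CUBIC)
d=snap('top','t3.png'); b=cv2.resize(d['color'][105:230,185:310],None,fx=4,fy=4,interpolation=cv2.INTER_CUBIC)
cv2.imwrite('pics/c3.png',cv2.resize(np.hstack([a,b]),(800,400)))
s=monitor.read_state();print(s['eef_pos'],s['tool_rot'],s['force'])
E
```

```text
[ 445.5605564  -256.0539562    76.47583531] [-3.13937146e+00  1.46317578e-03  1.95102137e-02] [ 0.65900709 -0.10806761 -0.58064091]
```

View pics/c3.png

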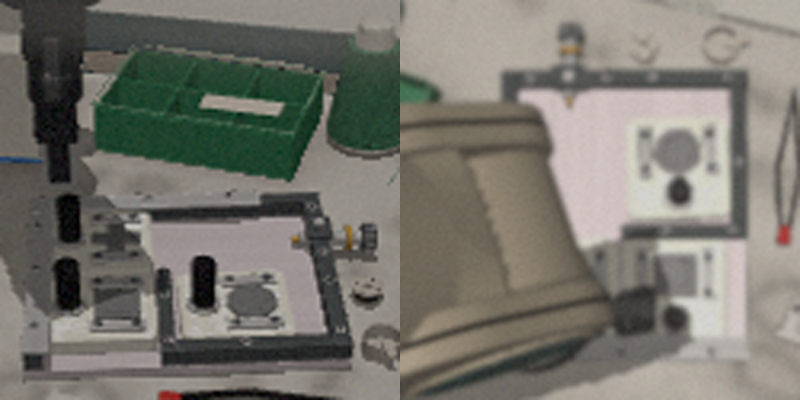

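The round pallet sits free in the bay against the end rail (top half of the crop, (680,165)). The fingers are above the waiting post, 2–3 mm too far forward. I'll correct that and descend.

Call:
{"op": "drive_tool", "data": {"motion": [{"fingers":0.5,"linear":[0.002,0,0.006],"twist":0},{"fingers":0.5,"linear":[0,0,0.013],"twist":0},{"fingers":0.5,"linear":[0,0,0.015],"twist":0},{"fingers":0.5,"linear":[0,0,0.01],"twist":0},{"fingers":0.5,"linear":[0,0,0.004],"twist":0}]}}

```text
clock: 8.1
eef_pos: [449.7, -258.2, 26.6]
tool_rot: [-3.141, 0.001, 0.02]
force: [-1.0, -0.2, -0.5]
width: 42.9
gripper_force: 0.0
```

Call:
{"op": "drive_tool", "data": {"motion": [{"fingers":0.35,"linear":[0,0,0],"twist":0},{"fingers":0.2,"linear":[0,0,0],"twist":0},{"fingers":0.1,"linear":[0,0,0.0],"twist":0},{"fingers":0,"linear":[0,0,0.0],"twist":0},{"fingers":0,"linear":[0,0,0],"twist":0}]}}

```text
clock: 8.52
eef_pos: [449.5, -257.8, 28.6]
tool_rot: [3.141, -0.0, 0.02]
force: [0.3, -0.1, -2.4]
width: 13.7
gripper_force: 58.5
```

Call:
{"op": "drive_tool", "data": {"motion": [{"fingers":0,"linear":[0,0,0],"twist":0},{"fingers":0,"linear":[0,0,0],"twist":0}]}}

```text
clock: 8.68
eef_pos: [449.5, -257.8, 28.6]
tool_rot: [3.141, -0.0, 0.02]
force: [0.1, -0.3, -0.4]
width: 13.6
gripper_force: 58.5
```

Gripped. Now I'll feel for the left rail gently, to fix the lateral reference before passing the nose.

Call:
{"op": "drive_tool", "data": {"motion": [{"fingers":0,"linear":[0,-0.001,0],"twist":0},{"fingers":0,"linear":[0,-0.001,0],"twist":0},{"fingers":0,"linear":[0,0,0],"twist":0}]}}

```text
clock: 8.93
eef_pos: [449.3, -256.3, 28.6]
tool_rot: [3.14, -0.001, 0.019]
force: [-0.3, -2.5, 0.4]
width: 14.1
gripper_force: 58.8
```

Call:
{"op": "drive_tool", "data": {"motion": [{"fingers":0,"linear":[0,-0.0005,0],"twist":0},{"fingers":0,"linear":[0,-0.0005,0],"twist":0},{"fingers":0,"linear":[0,0,0],"twist":0}]}}

```text
clock: 9.18
eef_pos: [449.2, -256.0, 28.6]
tool_rot: [3.139, -0.001, 0.019]
force: [-0.6, -4.7, 1.1]
width: 13.9
gripper_force: 58.9
```

Call:
{"op": "drive_tool", "data": {"motion": [{"fingers":0,"linear":[0,-0.0005,0],"twist":0},{"fingers":0,"linear":[0,-0.0005,0],"twist":0},{"fingers":0,"linear":[0,0,0],"twist":0}]}}

```text
clock: 9.43
eef_pos: [449.0, -255.6, 28.6]
tool_rot: [3.138, -0.0, 0.018]
force: [-0.8, -5.7, 0.4]
width: 13.8
gripper_force: 58.9
```

Call:
{"op": "drive_tool", "data": {"motion": [{"fingers":0,"linear":[0,0.001,0],"twist":0},{"fingers":0,"linear":[0,0.001,0],"twist":0},{"fingers":0,"linear":[0,0.0006,0],"twist":0},{"fingers":0,"linear":[0,0,0],"twist":0}]}}

```text
clock: 9.77
eef_pos: [449.1, -255.8, 28.5]
tool_rot: [-3.14, 0.0, 0.02]
force: [-2.2, -2.6, 5.4]
width: 13.8
gripper_force: 59.5
```

Call:
{"op": "drive_tool", "data": {"motion": [{"fingers":0,"linear":[0.002,0,0],"twist":0},{"fingers":0,"linear":[0.004,0,0],"twist":0},{"fingers":0,"linear":[0.006,0,0],"twist":0},{"fingers":0,"linear":[0.007,0,0],"twist":0},{"fingers":0,"linear":[0.007,0,0],"twist":0}]}}

```text
clock: 10.18
eef_pos: [474.5, -255.4, 28.5]
tool_rot: [-3.14, 0.001, 0.02]
force: [-3.2, -2.2, 5.5]
width: 13.7
gripper_force: 59.5
```

Call:
{"op": "drive_tool", "data": {"motion": [{"fingers":0,"linear":[0.007,0.0006,0],"twist":0},{"fingers":0,"linear":[0.007,0,0],"twist":0},{"fingers":0,"linear":[0.007,0,0],"twist":0},{"fingers":0,"linear":[0.006,0,0],"twist":0},{"fingers":0,"linear":[0.005,0,0],"twist":0}]}}

```text
clock: 10.6
eef_pos: [506.8, -254.9, 28.5]
tool_rot: [-3.14, 0.001, 0.021]
force: [-3.3, -1.5, 6.0]
width: 14.1
gripper_force: 59.6
```

Call:
{"op": "drive_tool", "data": {"motion": [{"fingers":0,"linear":[0.005,0,0],"twist":0},{"fingers":0,"linear":[0.005,0,0],"twist":0},{"fingers":0,"linear":[0.005,0,0],"twist":0},{"fingers":0,"linear":[0.004,0,0],"twist":0},{"fingers":0,"linear":[0.003,0,0],"twist":0}]}}

```text
clock: 11.02
eef_pos: [528.7, -254.5, 28.5]
tool_rot: [-3.14, 0.001, 0.021]
force: [-2.7, -1.4, 6.6]
width: 13.8
gripper_force: 59.6
```

Call:
{"op": "drive_tool", "data": {"motion": [{"fingers":0,"linear":[0.002,0,0],"twist":0},{"fingers":0,"linear":[0.001,0,0],"twist":0},{"fingers":0,"linear":[0.001,0,0],"twist":0},{"fingers":0,"linear":[0.001,0,0],"twist":0}]}}

```text
clock: 11.35
eef_pos: [533.4, -254.4, 28.5]
tool_rot: [-3.14, 0.002, 0.021]
force: [-2.6, -1.2, 7.7]
width: 14.1
gripper_force: 59.6
```

Call:
{"op": "drive_tool", "data": {"motion": [{"fingers":0,"linear":[0.001,0,0],"twist":0},{"fingers":0,"linear":[0.001,0,0],"twist":0},{"fingers":0,"linear":[0.001,0,0],"twist":0}]}}

```text
clock: 11.6
eef_pos: [536.4, -254.3, 28.5]
tool_rot: [-3.14, 0.002, 0.02]
force: [-2.6, -1.0, 6.8]
width: 13.9
gripper_force: 59.6
```

Call:
{"op": "drive_tool", "data": {"motion": [{"fingers":0,"linear":[0.001,0,0],"twist":0},{"fingers":0,"linear":[0.001,0,0],"twist":0},{"fingers":0,"linear":[0.001,0,0],"twist":0}]}}

```text
clock: 11.85
eef_pos: [539.4, -254.2, 28.5]
tool_rot: [-3.14, 0.002, 0.021]
force: [-2.6, -0.7, 7.0]
width: 13.9
gripper_force: 59.6
```

Call:
{"op": "drive_tool", "data": {"motion": [{"fingers":0,"linear":[0.001,0,0],"twist":0},{"fingers":0,"linear":[0.001,0,0],"twist":0},{"fingers":0,"linear":[0.001,0,0],"twist":0}]}}

```text
clock: 12.1
eef_pos: [542.4, -254.2, 28.5]
tool_rot: [-3.14, 0.002, 0.021]
force: [-2.6, -0.7, 7.0]
width: 13.6
gripper_force: 59.6
```

Call:
{"op": "drive_tool", "data": {"motion": [{"fingers":0,"linear":[0.001,0,0],"twist":0},{"fingers":0,"linear":[0.001,0,0],"twist":0},{"fingers":0,"linear":[0.001,0,0],"twist":0}]}}

```text
clock: 12.35
eef_pos: [545.4, -254.1, 28.5]
tool_rot: [-3.14, 0.002, 0.021]
force: [-3.1, -0.4, 6.7]
width: 14.2
gripper_force: 59.6
```

Call:
{"op": "drive_tool", "data": {"motion": [{"fingers":0,"linear":[0.001,0,0],"twist":0},{"fingers":0,"linear":[0.001,0,0],"twist":0},{"fingers":0,"linear":[0.0005,0,0],"twist":0}]}}

```text
clock: 12.6
eef_pos: [547.9, -254.1, 28.5]
tool_rot: [-3.14, 0.002, 0.021]
force: [-3.6, -0.8, 6.7]
width: 14.0
gripper_force: 59.6
```

Call:
{"op": "drive_tool", "data": {"motion": [{"fingers":0,"linear":[0.0005,0,0],"twist":0},{"fingers":0,"linear":[0.0005,0,0],"twist":0},{"fingers":0,"linear":[0.0005,0,0],"twist":0},{"fingers":0,"linear":[0,0,0],"twist":0}]}}

```text
clock: 12.93
eef_pos: [549.4, -254.0, 28.5]
tool_rot: [-3.14, 0.002, 0.021]
force: [-3.0, -1.7, 6.6]
width: 13.9
gripper_force: 59.6
```

Call:
{"op": "drive_tool", "data": {"motion": [{"fingers":0,"linear":[0.0005,0,0],"twist":0},{"fingers":0,"linear":[0.0005,0,0],"twist":0},{"fingers":0,"linear":[0.0005,0,0],"twist":0},{"fingers":0,"linear":[0,0,0],"twist":0}]}}

```text
clock: 13.27
eef_pos: [550.1, -254.0, 28.5]
tool_rot: [-3.139, 0.003, 0.02]
force: [-3.6, -0.4, 7.6]
width: 13.9
gripper_force: 59.7
```

Call:
{"op": "drive_tool", "data": {"motion": [{"fingers":0,"linear":[0.0005,0,0],"twist":0},{"fingers":0,"linear":[0.0005,0,0],"twist":0},{"fingers":0,"linear":[0,0,0],"twist":0}]}}

```text
clock: 13.52
eef_pos: [550.2, -254.0, 28.5]
tool_rot: [-3.139, 0.004, 0.02]
force: [-6.1, -0.9, 9.4]
width: 13.8
gripper_force: 59.9
```

Call:
{"op": "drive_tool", "data": {"motion": [{"fingers":0,"linear":[0.0005,0,0],"twist":0},{"fingers":0,"linear":[0.0005,0,0],"twist":0},{"fingers":0,"linear":[0,0,0],"twist":0}]}}

```text
clock: 13.77
eef_pos: [550.2, -254.0, 28.5]
tool_rot: [-3.138, 0.006, 0.02]
force: [-8.5, -0.6, 10.8]
width: 13.7
gripper_force: 60.1
```

Call:
{"op": "drive_tool", "data": {"motion": [{"fingers":0,"linear":[0.0005,0,0],"twist":0},{"fingers":0,"linear":[0.0005,0,0],"twist":0},{"fingers":0,"linear":[0.0005,0,0],"twist":0},{"fingers":0,"linear":[0,0,0],"twist":0},{"fingers":0,"linear":[0,0,0],"twist":0}]}}

```text
clock: 14.18
eef_pos: [550.2, -254.0, 28.5]
tool_rot: [-3.138, 0.008, 0.019]
force: [-11.2, -0.6, 14.0]
width: 13.9
gripper_force: 60.3
```

Call:
{"op": "drive_tool", "data": {"motion": [{"fingers":0,"linear":[0.0005,0,0],"twist":0},{"fingers":0,"linear":[0.0005,0,0],"twist":0},{"fingers":0,"linear":[0,0,0],"twist":0},{"fingers":0,"linear":[0,0,0],"twist":0},{"fingers":0,"linear":[0,0,0],"twist":0}]}}

```text
clock: 14.6
eef_pos: [550.2, -254.0, 28.5]
tool_rot: [-3.137, 0.009, 0.019]
force: [-13.0, 0.1, 14.5]
width: 13.5
gripper_force: 60.5
```

Pressed home with about 13 N of wrist force, held over 0.3 s. Relaxing, opening, rising, then moving over to the last post.

Call:
{"op": "drive_tool", "data": {"motion": [{"fingers":0,"linear":[-0.002,0,0],"twist":0},{"fingers":0,"linear":[-0.0015,0,0],"twist":0},{"fingers":0.1,"linear":[0,0,0],"twist":0},{"fingers":0.3,"linear":[0,0,0],"twist":0},{"fingers":0.5,"linear":[0,0,0],"twist":0}]}}

```text
clock: 15.02
eef_pos: [552.8, -253.0, 27.8]
tool_rot: [-3.139, 0.001, 0.021]
force: [0.6, 0.8, -0.6]
width: 36.5
gripper_force: 0.0
```

Call:
{"op": "drive_tool", "data": {"motion": [{"fingers":0.5,"linear":[0,0,-0.003],"twist":0},{"fingers":0.5,"linear":[0,0,-0.012],"twist":0},{"fingers":0.5,"linear":[0,0,-0.018],"twist":0},{"fingers":0.5,"linear":[0,0,-0.012],"twist":0},{"fingers":0.5,"linear":[0,0,-0.003],"twist":0}]}}

```text
clock: 15.43
eef_pos: [554.3, -255.6, 79.0]
tool_rot: [3.14, -0.004, 0.02]
force: [0.3, 0.6, -0.2]
width: 42.9
gripper_force: 0.0
```

Call:
{"op": "drive_tool", "data": {"motion": [{"fingers":0.5,"linear":[-0.012,0.009,0],"twist":0},{"fingers":0.5,"linear":[-0.028,0.02,0],"twist":0},{"fingers":0.5,"linear":[-0.03,0.022,0],"twist":0},{"fingers":0.5,"linear":[-0.022,0.016,0],"twist":0},{"fingers":0.5,"linear":[-0.01,0.008,0],"twist":0}]}}

```text
clock: 15.85
eef_pos: [448.4, -334.7, 76.9]
tool_rot: [3.14, 0.002, 0.015]
force: [0.8, -0.6, 0.2]
width: 42.6
gripper_force: 0.0
```

Call:
{"op": "drive_tool", "data": {"motion": [{"fingers":0.5,"linear":[0,0,0],"twist":0},{"fingers":0.5,"linear":[0,0,0],"twist":0},{"fingers":0.5,"linear":[0,0,0],"twist":0}]}}

```text
clock: 16.1
eef_pos: [454.2, -330.3, 76.1]
tool_rot: [-3.14, -0.001, 0.022]
force: [0.3, -0.1, 0.4]
width: 42.2
gripper_force: 0.0
```

```bash
python3 - <<'E'
from h import *
d=snap('side','s4.png'); a=cv2.resize(d['color'][120:245,205:330],None,fx=4,fy=4,interpolation=cv2.INTER_CUBIC)
d=snap('top','t4.png'); b=cv2.resize(d['color'][105:230,185:310],None,fx=4,fy=4,interpolation=cv2.INTER_CUBIC)
cv2.imwrite('pics/c4.png',cv2.resize(np.hstack([a,b]),(800,400)))
s=monitor.read_state();print(s['eef_pos'],s['tool_rot'],s['force'],s['qpos'])
E
```

```text
[ 454.12014289 -330.15707646   75.98255047] [-3.14052102e+00 -7.36498983e-04  2.31927400e-02] [0.70141327 0.17718857 0.2207016 ] [ 0.21972071  0.80489537  0.58217525  1.90549976 -0.71610725  0.65041606
 -0.29405393]
```

View pics/c4.png

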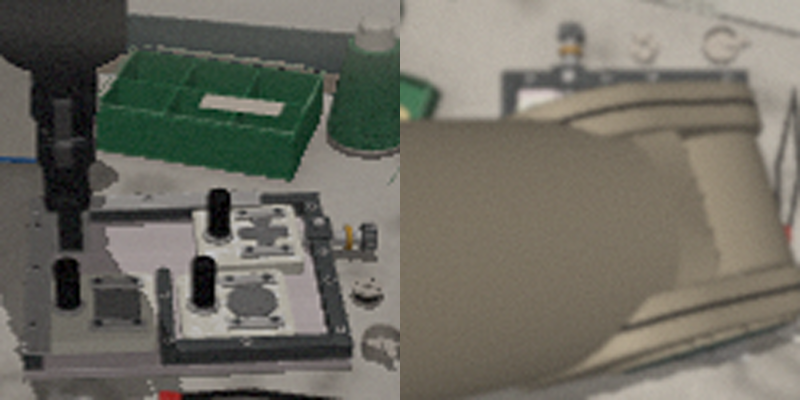

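The cross pallet is seated at the screw (nose at about (305,240) in the side half). The fingers are near the last post and need -4 mm in x and -1.5 mm in y.

Call:
{"op": "drive_tool", "data": {"motion": [{"fingers":0.5,"linear":[-0.004,0.0015,0.006],"twist":0.002},{"fingers":0.5,"linear":[0,0,0.013],"twist":0},{"fingers":0.5,"linear":[0,0,0.015],"twist":0},{"fingers":0.5,"linear":[0,0,0.01],"twist":0},{"fingers":0.5,"linear":[0,0,0.004],"twist":0}]}}

```text
clock: 16.62
eef_pos: [447.8, -332.2, 26.5]
tool_rot: [-3.14, 0.002, 0.019]
force: [-0.6, 0.6, -0.7]
width: 43.0
gripper_force: 0.0
```

Call:
{"op": "drive_tool", "data": {"motion": [{"fingers":0.35,"linear":[0,0,0],"twist":0},{"fingers":0.2,"linear":[0,0,0],"twist":0},{"fingers":0.1,"linear":[0,0,0.0],"twist":0},{"fingers":0,"linear":[0,0,0.0],"twist":0},{"fingers":0,"linear":[0,0,0],"twist":0}]}}

```text
clock: 17.03
eef_pos: [448.4, -333.6, 28.6]
tool_rot: [3.141, -0.0, 0.018]
force: [-0.9, 0.4, -1.6]
width: 13.8
gripper_force: 58.7
```

Call:
{"op": "drive_tool", "data": {"motion": [{"fingers":0,"linear":[0,0,0],"twist":0},{"fingers":0,"linear":[0,0,0],"twist":0}]}}

```text
clock: 17.2
eef_pos: [448.4, -333.6, 28.6]
tool_rot: [3.141, -0.0, 0.018]
force: [-0.6, 0.3, 0.1]
width: 14.0
gripper_force: 58.8
```

Call:
{"op": "drive_tool", "data": {"motion": [{"fingers":0,"linear":[0,-0.002,0],"twist":0},{"fingers":0,"linear":[0,-0.004,0],"twist":0},{"fingers":0,"linear":[0,-0.006,0],"twist":0},{"fingers":0,"linear":[0,-0.007,0],"twist":0},{"fingers":0,"linear":[0,-0.007,0],"twist":0}]}}

```text
clock: 17.62
eef_pos: [448.0, -307.2, 28.6]
tool_rot: [3.141, -0.001, 0.018]
force: [-0.3, -2.3, 1.4]
width: 14.0
gripper_force: 59.0
```

Call:
{"op": "drive_tool", "data": {"motion": [{"fingers":0,"linear":[0,-0.007,0],"twist":0},{"fingers":0,"linear":[0,-0.007,0],"twist":0},{"fingers":0,"linear":[0,-0.007,0],"twist":0},{"fingers":0,"linear":[0,-0.006,0],"twist":0},{"fingers":0,"linear":[0,-0.005,0],"twist":0}]}}

```text
clock: 18.03
eef_pos: [447.3, -275.1, 28.6]
tool_rot: [3.141, -0.0, 0.018]
force: [-1.2, -3.9, 3.5]
width: 14.3
gripper_force: 59.4
```

Forces are small. 18–19 mm to go.

Call:
{"op": "drive_tool", "data": {"motion": [{"fingers":0,"linear":[0,-0.005,0],"twist":0},{"fingers":0,"linear":[0,-0.004,0],"twist":0},{"fingers":0,"linear":[0,-0.003,0],"twist":0},{"fingers":0,"linear":[0,-0.002,0],"twist":0},{"fingers":0,"linear":[0,-0.001,0],"twist":0}]}}

```text
clock: 18.45
eef_pos: [447.5, -260.3, 28.6]
tool_rot: [3.141, -0.001, 0.018]
force: [0.6, -2.2, 4.5]
width: 13.9
gripper_force: 59.4
```

Call:
{"op": "drive_tool", "data": {"motion": [{"fingers":0,"linear":[0,-0.001,0],"twist":0},{"fingers":0,"linear":[0,-0.001,0],"twist":0},{"fingers":0,"linear":[0,-0.001,0],"twist":0}]}}

```text
clock: 18.7
eef_pos: [447.4, -257.6, 28.6]
tool_rot: [3.141, -0.001, 0.018]
force: [-1.1, -3.3, 5.2]
width: 13.7
gripper_force: 59.4
```

Call:
{"op": "drive_tool", "data": {"motion": [{"fingers":0,"linear":[0,-0.001,0],"twist":0},{"fingers":0,"linear":[0,-0.0005,0],"twist":0},{"fingers":0,"linear":[0,0,0],"twist":0}]}}

```text
clock: 18.95
eef_pos: [447.2, -256.8, 28.5]
tool_rot: [3.14, -0.001, 0.017]
force: [0.4, -4.2, 4.7]
width: 13.5
gripper_force: 59.3
```

Call:
{"op": "drive_tool", "data": {"motion": [{"fingers":0,"linear":[0,-0.0005,0],"twist":0},{"fingers":0,"linear":[0,-0.0005,0],"twist":0},{"fingers":0,"linear":[0,0,0],"twist":0}]}}

```text
clock: 19.2
eef_pos: [447.0, -256.5, 28.6]
tool_rot: [3.139, -0.001, 0.016]
force: [0.4, -5.5, 5.3]
width: 13.8
gripper_force: 59.4
```

Call:
{"op": "drive_tool", "data": {"motion": [{"fingers":0,"linear":[0,-0.0005,0],"twist":0},{"fingers":0,"linear":[0,-0.0005,0],"twist":0},{"fingers":0,"linear":[0,0,0],"twist":0}]}}

```text
clock: 19.45
eef_pos: [446.9, -256.2, 28.6]
tool_rot: [3.138, -0.001, 0.016]
force: [0.6, -7.0, 4.0]
width: 13.8
gripper_force: 59.3
```

Call:
{"op": "drive_tool", "data": {"motion": [{"fingers":0,"linear":[0,-0.0005,0],"twist":0},{"fingers":0,"linear":[0,-0.0005,0],"twist":0},{"fingers":0,"linear":[0,0,0],"twist":0}]}}

```text
clock: 19.7
eef_pos: [446.7, -255.9, 28.6]
tool_rot: [3.137, -0.001, 0.015]
force: [-1.5, -7.5, 3.9]
width: 14.0
gripper_force: 59.3
```

Call:
{"op": "drive_tool", "data": {"motion": [{"fingers":0,"linear":[0,0.001,0],"twist":0},{"fingers":0,"linear":[0,0.0005,0],"twist":0},{"fingers":0.1,"linear":[0,0,0],"twist":0},{"fingers":0.3,"linear":[0,0,0],"twist":0},{"fingers":0.5,"linear":[0,0,0],"twist":0}]}}

```text
clock: 20.12
eef_pos: [446.2, -252.2, 27.6]
tool_rot: [-3.137, 0.002, 0.019]
force: [-0.2, -0.6, 0.5]
width: 36.6
gripper_force: 0.0
```

Call:
{"op": "drive_tool", "data": {"motion": [{"fingers":0.5,"linear":[0,0,-0.003],"twist":0},{"fingers":0.5,"linear":[0,0,-0.02],"twist":0},{"fingers":0.5,"linear":[0,0,-0.035],"twist":0},{"fingers":0.5,"linear":[0,0,-0.04],"twist":0},{"fingers":0.5,"linear":[0,0,-0.04],"twist":0}]}}

```text
clock: 20.53
eef_pos: [445.8, -252.8, 167.0]
tool_rot: [-3.139, 0.003, 0.019]
force: [0.6, -0.8, 0.6]
width: 42.7
gripper_force: 0.0
```

Call:
{"op": "drive_tool", "data": {"motion": [{"fingers":0.5,"linear":[0,0,-0.04],"twist":0},{"fingers":0.5,"linear":[0,-0.01,-0.04],"twist":0},{"fingers":0.5,"linear":[0,-0.03,-0.035],"twist":0},{"fingers":0.5,"linear":[0,-0.035,-0.01],"twist":0},{"fingers":0.5,"linear":[0,-0.04,0],"twist":0}]}}

```text
clock: 20.95
eef_pos: [445.7, -142.4, 290.6]
tool_rot: [3.141, -0.005, 0.016]
force: [0.5, -0.2, -0.8]
width: 42.7
gripper_force: 0.0
```

Call:
{"op": "drive_tool", "data": {"motion": [{"fingers":0.5,"linear":[0,-0.04,0],"twist":0},{"fingers":0.5,"linear":[0.01,-0.04,0],"twist":0},{"fingers":0.5,"linear":[0.01,-0.04,0],"twist":0},{"fingers":0.5,"linear":[0,-0.03,0],"twist":0},{"fingers":0.5,"linear":[0,-0.01,0],"twist":0}]}}

```text
clock: 21.37
eef_pos: [461.0, 24.6, 286.9]
tool_rot: [-3.139, 0.004, 0.027]
force: [-0.8, 0.1, 0.1]
width: 42.5
gripper_force: 0.0
```

```bash
python3 - <<'E'
from h import *
d=snap('side','s5.png'); a=cv2.resize(d['color'][120:245,205:330],None,fx=4,fy=4,interpolation=cv2.INTER_CUBIC)
d=snap('top','t5.png'); b=cv2.resize(d['color'][105:230,195:320],None,fx=4,fy=4,interpolation=cv2.INTER_CUBIC)
cv2.imwrite('pics/c5.png',cv2.resize(np.hstack([a,b]),(800,400)))
E
```

```text
(no output)
```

View pics/c5.png

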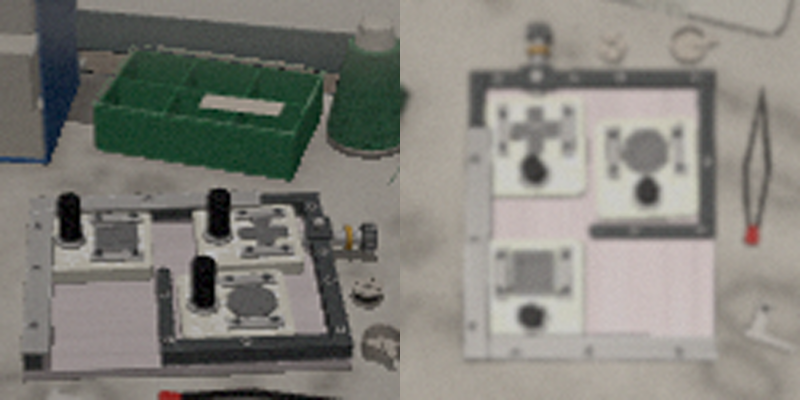

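All three pallets are in place and free: cross at the screw (535,145), round in the bay (645,165), square against the left rail (530,285). The surrounding things have not moved, so I'm handing in.

```bash
python3 -c "
from h import *
print(monitor.read_state()['qd'].round(3)); print(ctrl.finish_job())"
```

```text
[ 0.066 -0.01   0.051  0.004  0.024 -0.015  0.025]
the job is handed in; nothing more can be done
None
```

I moved all three pallets on by one place, let go of them and handed the job in at about 21 s; the final picture shows them in place, but the hand-in returned no verdict and I did not read the seat switch directly.

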